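Spring the teal cupboard ajar

ROBOT

A 7-joint arm with a two-finger parallel gripper is mounted at the origin on the work surface. World frame = base frame: x ahead of the robot, y to its left, z up, the work surface at z = 0. Lengths are in m, angles in degrees, forces in N, time in s.
With the tool pointing down it reaches from about 0.425 to 0.875 m from the base axis. Payload 4.7 kg.
Tool frame: the origin (TCP) lies midway between the tips of the shut fingers; the grasp point (between the pads) lies 19 mm behind it; z points along the fingers, y is the line along which they close (so a half turn about z gives the same grasp; the last joint's range is limited). The gripper opens to 87 mm and grips with 3 to 60 N. Pads are 19 mm wide; open, the fingers measure 117 mm over their backs; the gripper's body (75 mm by 190 mm) begins 51 mm behind the grasp point.
Start: joints at [75.693, 18.392, -4.016, 83.108, 1.295, 78.541, -3.26], TCP at [0.169, -0.628, 0.223] pointing down, gripper open.
Joint ranges: [-163.93, 163.93], [-17.29, 119.83], [-79.2, 71.16], [3.27, 140.29], [-89.18, 269.18], [5.43, 117.66], [-154.24, 154.24]. Speed limits (degrees/s): [147.25, 147.25, 180, 180, 180, 180, 180].

INTERFACE

Orientations are given as [roll, pitch, yaw] about the fixed x, y, z axes, in that order (R = Rz(yaw) Ry(pitch) Rx(roll)).
In Python, from cell import env, viewer, boxes_of, masks_of gives the robot as it stands. The module is installed in compiled form; this text tells all that it offers.
- The arm moves only by the tool apply_moves, never from a script. Its argument "moves" is a list of rows, each a list of 7 numbers: the shift along the tool's x, y, z scaled (see below), then the turn, a rotation vector about the tool's x, y, z scaled (see below), then the opening, from 0 (shut) to 1 (fully open). A call has 1 to 20 rows; each row is the pose to reach, as a shift and turn from the pose commanded when the call began, along the tool's axes at that moment; what a row does not reach only later rows make up. The controller multiplies each number of a shift by 0.2 m and each number of a turn by 1.5 rad. A row lasts 1/10 s, in which the tool goes at most 50 mm and 8.59 degrees, less where a joint would pass 70% of its speed; a pose out of reach is approached as far as the arm can. A call with a number of a shift or a turn outside -1 to 1 is refused whole. A call with a gripper value outside its range is refused whole. The fingers move at their own pace and stop on an object; "grip_force" is the grip in N (left out, the last holds). Time passes only in rows, so rows that repeat a pose let the fingers close. It gives the time, the measured TCP pose, the force, the opening and the grip force at its end, in the units of the state.
- env.get_obs(): the state, without advancing time (a new reading comes with each control period).
- viewer.read_camera(name): name is "scene" or "side" or "wrist"; returns the picture (420x560x3 uint8, red, green, blue); there is no depth.
- viewer.get_calibration(name): a dict with "fov_y" (degrees; the focal length in pixels is half the picture's height over the tangent of half this angle, whatever the lens; pixels are square), "cx", "cy" (the principal point, pixels), "k1" (the pictures are not rectified: a ray, as slopes to the right and down, at radius r is drawn at 1 + k1 r^2 times it, then the intrinsics apply), "position" and "orientation" of the camera in the world. Camera axes: x right, y up, looking along -z (the intrinsics and any distortion apply to the point x, -y, -z); pixel columns grow to the right and rows downward; lengths in m; the calibration is good to about 2 mm. A picture is of the moment at which its call begins: read the wrist's pose just before it. get_calibration takes no time and is no camera call; for the wrist camera it gives the pose at the moment of the call.
- env.sign_off(): hands the job in; it is judged then, once.
Trained networks look in the newest picture that a camera, given by its name, has taken for a name from the list of things; names that differ only in an ending like _2 or _b are one class to them, and where a whole thing is asked for, a point or a joint stands for the part that bears it (a point fixed in the world has none). Each returns a list of dicts, best first, with "conf" (0 to 1); they miss things now and then, are a little off and sometimes report something else, mostly with a low value. They report only what shows in the picture. A call takes as long as a camera call.
- boxes_of(camera, target): "location" ([column, row] in pixels, amid what is visible of it).
- masks_of(camera, target): "pixels" (420x560 bool, what is visible of it) and "location" ([column, row] in pixels, amid what is visible of it).
The state is a dict: "time_s": time; "qpos": joint angles; "joint_velocities": joint speeds; "effort": joint torques, N m; "tool_pos": TCP position; "tool_rot": TCP orientation; "force": force on the tool from outside, world axes, zero at the start; "wrist_torque": the same for the moment, N m; "grip_width": finger opening in m; "grasp_force": force on a finger pad.
Only numpy, scipy, OpenCV 4.12 (cv2) and the standard library are available. Lean on these libraries where they do the work, as an engineer would, in place of code of your own. Each camera call takes 0.05 s, during which the arm holds its last target. There are 200 camera calls.

TASK

On the food-share counter, push the cardboard carton sideways along the counter until no part of it stands in front of the teal cupboard. Then press gently with the fingers on the free edge of the teal cupboard's door, at its white dot, right to the bottom, so that the touch catch lets go, and move away so that the door springs ajar and stays ajar. Only touch and push: do not lift or tip the carton, leave the amber cupboard shut and do not disturb the squash, the jar or the pen cup.

Things in the scene. Friction and masses are not known exactly. Their poses are not given: they have to be found in the camera images.
- teal_cupboard: Low counter-top cupboard, teal all over, touch-latch door facing the robot; mm: 180 wide (y), 180 deep (x), 140 high, fixed. Origin: centre of underside; x from front to back, y to the left seen from the robot. Left or right of the other cupboard, yaw up to 0.1 rad. The handleless door covers the front: outer face at x = -112 mm, hinge edge at y = +88, free edge at y = -88.
- teal_press (a point): Middle of the white press dot (22 mm across) on the outer face of the teal door: 26 mm from its free edge, 115 mm above the counter. Moves with the door; x points into the cupboard square to the door, y along the door to the hinge, z up. A small white dot on the door's top edge marks the same place.
- teal_door (a joint): Teal door's hinge, rad (sizes mm): 0 shut and latched, negative pressed in, positive opening towards the robot. Door 176 wide, 14 thick, top 140 up. Pressing the dot in 5 to 6 mm (about 4 to 5 N) meets a hard bottom (about -0.037) and trips the latch; a shallower press springs back shut. Once the finger draws back, a spring swings the door to about 0.59 in about half a second, free edge 100 mm forward.
- amber_cupboard: The same in amber yellow, to be left shut; mm: 180 wide (y), 180 deep (x), 140 high, fixed. Origin: centre of underside; x from front to back, y to the left seen from the robot. Left or right of the other cupboard, yaw up to 0.1 rad. The handleless door covers the front: outer face at x = -112 mm, hinge edge at y = +88, free edge at y = -88.
- amber_door (a joint): Amber door's hinge angle, rad; the same touch latch as the teal door. Must stay shut (0).
- carton_center (a point): Centre of a loose cardboard carton with a paler tape band, 70 mm (its x) by 100 mm (its y) by 75 mm high, 0.3 to 0.55 kg, upright in front of the teal door, its back 55 to 90 mm from the door, in the way of finger and door. z up, y along the door within 0.2 rad.
- squash_center (a point): Centre (72 mm up) of a standing butternut squash, 88 mm across, 144 mm high, right of the cupboards. Bystander.
- jar_center (a point): Centre (40 mm up) of a low amber glass jar with red cap, 68 mm across, 80 mm high, to the left. Bystander.
- pencup_center (a point): Centre (47 mm up) of a dark round pen cup, 72 mm across, 95 mm high (pens to 150 mm), left of the cupboards. Bystander.

How it is judged (in metres and radians):
On the way, in this order (a step that is already met when the one before it is completed fails the run):
1. the carton has been pushed aside, clear of the teal cupboard's front ((y of carton_center in the frame of teal_cupboard below -0.13 m or y of carton_center in the frame of teal_cupboard above 0.13 m) and angle between carton_center's own z axis and vertical below 0.2 rad), for 0.1 s.
2. the fingers press the teal door in (value of joint teal_door below -0.02 rad and contact force between the fingers and teal_cupboard above 0.5 N), for 0.004 s.
3. the catch has let go and the teal door has sprung ajar (value of joint teal_door above 0.42 rad), for 0.1 s.
At the end, for the whole second after the job is handed in: The teal door stands ajar (hinge above 0.42 rad), the carton stands upright on the counter with its centre at least 130 mm to one side of the teal cupboard's middle (measured along the cupboard's front), the amber door is shut (below 0.05 rad) and the bystanders stand upright (all of step 1 and value of joint teal_door above 0.42 rad and height (world z) of carton_center between 0.03 and 0.045 m and value of joint amber_door below 0.05 rad and angle between each of squash_center, jar_center, pencup_center's own z axis and vertical below 0.2 rad); the robot touches nothing.
It fails at once if the teal door is rammed instead of pressed gently (over 50 N) (contact force between the fingers and teal_cupboard above 50 N).
It fails at once if the carton is lifted or tipped (height (world z) of carton_center above 0.055 m or angle between carton_center's own z axis and vertical above 0.4 rad).
It fails at once if the amber door is sprung open (value of joint amber_door above 0.1 rad).
It fails at once if the squash, jar or pen cup is disturbed (moved over 30 mm) (distance of any of squash_center, jar_center, pencup_center from where it was at the start of the episode above 0.03 m).
It also fails if it takes over 48 s, if anything falls off the work surface, if the arm or the gripper's body presses on something with over 40 N, if the wrist force passes 120 N, or if a joint passes its speed limit or range.

## Working session

There is one attempt and no reset: what is moved stays moved. The work goes in short steps, Python scripts to look and compute and a tool call to move; the robot and the scene stay as the last step left them, time stands still between calls to the robot, and variables do not carry over. Pictures are saved under pics/ and viewed, at most 10 in all, crops included, and the job is handed in when it is done.

Besides the shell and the picture viewer there is one more tool, called after "Emit:" as name(argument=value, ...) on one line, values as JSON. apply_moves: Moves the arm, as the interface text tells. Shifts and turns lie within -1 to 1; 1 stands for 0.2 m of shift or 1.5 rad of turn. Its arguments: {"type":"object","properties":{"moves":{"type":"array","items":{"type":"array","items":{"type":"number","minimum":-1,"maximum":1}}},"grip_force":{"type":"number"}},"required":["moves"]}

```bash
mkdir -p pics; cat > h.py <<'E'
import numpy as np, cv2
from cell import env, viewer, boxes_of, masks_of
from scipy.spatial.transform import Rotation as R
def cal(c):
    k=viewer.get_calibration(c); f=210/np.tan(np.radians(k['fov_y'])/2)
    o=np.array(k['orientation'],float)
    Rm=o if o.shape==(3,3) else R.from_euler('xyz',o,degrees=True).as_matrix()
    return k,f,Rm,np.array(k['position'])
def ray(c,px):
    k,f,Rm,p=cal(c)
    d=np.array([(px[0]-k['cx'])/f,(px[1]-k['cy'])/f]); u=d.copy()
    for _ in range(30): u=d/(1+k['k1']*(u@u))
    return p,Rm@np.array([u[0],-u[1],-1.])
def at_z(c,px,z):
    p,d=ray(c,px); return p+d*(z-p[2])/d[2]
def proj(c,X):
    k,f,Rm,p=cal(c); v=Rm.T@(np.array(X)-p); u=np.array([v[0],-v[1]])/-v[2]
    u=u*(1+k['k1']*(u@u)); return u*f+[k['cx'],k['cy']]
E
python3 - <<'E'
from h import *
np.set_printoptions(precision=3,suppress=True)
print(env.get_obs())
ims=[]
for c in ['scene','side']:
    im=viewer.read_camera(c); cv2.imwrite(f'pics/{c}0.png',im[...,::-1]); print(c,viewer.get_calibration(c))
    for n in ['teal_cupboard','teal_press','amber_cupboard','carton_center','squash_center','jar_center','pencup_center']:
        print(n,[(np.round(b['location']),round(b['conf'],2)) for b in boxes_of(c,n)[:2]])
E
```

```text
{'time_s': 0.0, 'qpos': array([75.694, 18.436, -4.014, 83.174,  1.295, 78.54 , -3.26 ]), 'joint_velocities': array([-0.085,  0.014, -0.021, -0.019, -0.058,  0.02 , -0.065]), 'effort': array([  0.001, -49.129,  -0.403, -31.252,  -0.064,   0.044,   0.   ]), 'tool_pos': array([ 0.169, -0.627,  0.221]), 'tool_rot': array([-179.895,    0.007,   15.114]), 'force': array([0.151, 0.339, 0.181]), 'wrist_torque': array([-0.043,  0.008, -0.01 ]), 'grasp_force': 0.0, 'grip_width': 0.08696720380680598}
scene {'fov_y': 51.951141373904235, 'cx': 282.7838107779974, 'cy': 211.00839661825418, 'k1': -0.02680359038041574, 'position': array([1.084, 0.755, 0.842]), 'orientation': array([ 51.352,  -1.183, 147.068])}
teal_cupboard [(array([217., 204.]), 0.86)]
teal_press [(array([255., 188.]), 0.68)]
amber_cupboard [(array([277., 274.]), 0.75)]
carton_center [(array([272., 184.]), 0.98)]
squash_center [(array([195., 160.]), 0.73)]
jar_center [(array([416., 318.]), 0.84)]
pencup_center [(array([380., 343.]), 0.93), (array([280., 273.]), 0.31)]
side {'fov_y': 50.686411128706034, 'cx': 273.8600286000219, 'cy': 216.03146457086544, 'k1': -0.11135413853722358, 'position': array([0.383, 0.607, 0.895]), 'orientation': array([  40.134,   -0.836, -161.754])}
teal_cupboard [(array([250., 173.]), 0.66), (array([253., 414.]), 0.17)]
teal_press [(array([283., 184.]), 0.91)]
amber_cupboard [(array([202., 272.]), 0.6)]
carton_center [(array([331., 196.]), 0.59)]
squash_center [(array([297., 122.]), 0.62)]
jar_center [(array([255., 412.]), 0.57)]
pencup_center [(array([284., 183.]), 0.67), (array([182., 403.]), 0.57)]
```

View pics/scene0.png

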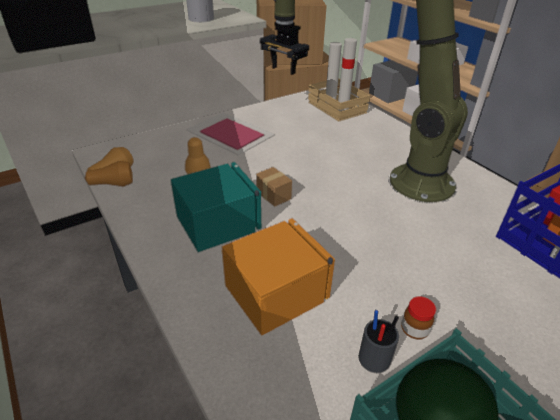

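View pics/side0.png

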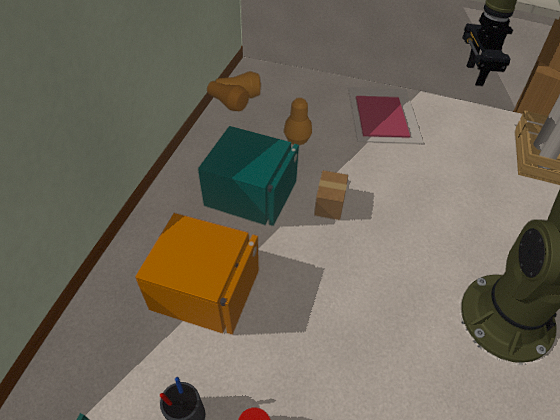

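The scene picture shows the teal cupboard at about (215,205) with the carton in front of it at (273,185). The squash is just beyond the cupboard at (196,157), and amber is nearer the camera at (277,272). The side picture agrees: the top-edge dot is near (294,148), the carton at (331,195) and the squash at (298,122). Next I'll fit poses to the masks.

```bash
cat > fit.py <<'E'
from h import *
from scipy.optimize import minimize
def hullmask(c,P):
    q=np.array([proj(c,p) for p in P]); m=np.zeros((420,560),np.uint8)
    cv2.fillConvexPoly(m,cv2.convexHull((q*16).round().astype(np.int32)),1,shift=4); return m>0
def box(s,x0,x1,y0,y1,h):
    c,n=np.cos(s[2]),np.sin(s[2])
    return [(s[0]+c*x-n*y,s[1]+n*x+c*y,z) for x in(x0,x1) for y in(y0,y1) for z in(0,h)]
def masks(n,near=None):
    out={}
    for c in ['scene','side']:
        r=masks_of(c,n)
        if near is not None: r=[a for a in r if np.hypot(*(np.array(a['location'])-proj(c,near)))<40]
        if r: out[c]=r[0]['pixels']; print(n,c,round(r[0]['conf'],2),out[c].sum())
    return out
def fitbox(M,s0,dims,occ={}):
    def cost(s):
        t=0
        for c,m in M.items():
            h=hullmask(c,box(s,*dims))
            if c in occ: h=h&~occ[c]
            t+=1-(h&m).sum()/max(1,(h|m).sum())
        return t
    best=None
    for yaw in [-.15,0,.15]:
        sim=np.array([[s0[0],s0[1],yaw]]*4); sim[1,0]+=.03; sim[2,1]+=.03; sim[3,2]+=.12
        r=minimize(cost,sim[0],method='Nelder-Mead',options=dict(initial_simplex=sim,xatol=1e-4,fatol=1e-5))
        if best is None or r.fun<best.fun: best=r
    return best.x,best.fun
E
python3 - <<'E'
from fit import *
np.set_printoptions(precision=4,suppress=True)
for c in ['scene','side']: viewer.read_camera(c)
g={'teal':{'scene':(217,204),'side':(250,173)},'amber':{'scene':(277,274),'side':(202,272)},'carton':{'scene':(272,184),'side':(331,196)}}
car=masks('carton_center')
print('carton',fitbox(car,at_z('side',(331,196),.04)[:2],(-.035,.035,-.05,.05,.075)))
tm=masks('teal_cupboard'); am=masks('amber_cupboard')
occ={c:car.get(c,False)|am.get(c,False) for c in tm}
t,f=fitbox(tm,at_z('side',(250,173),.08)[:2],(-.112,.09,-.09,.09,.14),occ); print('teal',t,f)
a,f=fitbox(am,at_z('side',(202,272),.08)[:2],(-.112,.09,-.09,.09,.14)); print('amber',a,f)
c,n=np.cos(t[2]),np.sin(t[2])
w=lambda x,y:(t[0]+c*x-n*y,t[1]+n*x+c*y)
print('dot top predicted',w(-.105,-.062),proj('side',[*w(-.105,-.062),.14]),proj('scene',[*w(-.105,-.062),.14]))
print('corners',[ (proj('side',p).round(),proj('scene',p).round()) for p in box(t,-.112,.09,-.09,.09,.14)[1::2]])
for nme,px in dict(squash=((297,122),(195,160),.07),jar=((255,412),(416,318),.05),pencup=((182,403),(380,343),.05)).items():
    print(nme,at_z('side',px[0],px[2]),at_z('scene',px[1],px[2]))
im=viewer.read_camera('side')
cv2.imwrite('pics/side1.png',cv2.resize(im[90:240,180:380,::-1],(800,600),interpolation=cv2.INTER_CUBIC))
E
```

```text
carton_center scene 0.73 1018
carton_center side 0.9 1255Traceback (most recent call last):
  File "<stdin>", line 6, in <module>
  File "fit.py", line 27, in fitbox
    r=minimize(cost,sim[0],method='Nelder-Mead',options=dict(initial_simplex=sim,xatol=1e-4,fatol=1e-5))
    res = _minimize_neldermead(fun, x0, args, callback, bounds=bounds,
                               **options)
    fxr = func(xr)
    fx = function(np.copy(x), *(wrapper_args + args))
  File "fit.py", line 20, in cost
    h=hullmask(c,box(s,*dims))
  File "fit.py", line 4, in hullmask
    q=np.array([proj(c,p) for p in P]); m=np.zeros((420,560),np.uint8)
                ~~~~^^^^^
  File "h.py", line 17, in proj
    k,f,Rm,p=cal(c); v=Rm.T@(np.array(X)-p); u=np.array([v[0],-v[1]])/-v[2]
             ~~~^^^
  File "h.py", line 5, in cal
    k=viewer.get_calibration(c); f=210/np.tan(np.radians(k['fov_y'])/2)
ValueError: time passes only in moves, steps and waits
```

```bash
sed -i 's/^def cal(c):/import functools\n@functools.lru_cache\ndef cal(c):/' h.py
python3 - <<'E'
from fit import *
np.set_printoptions(precision=4,suppress=True)
for c in ['scene','side']: im=viewer.read_camera(c)
cv2.imwrite('pics/side1.png',cv2.resize(im[90:240,180:380,::-1],(800,600),interpolation=cv2.INTER_CUBIC))
car=masks('carton_center')
print('carton',fitbox(car,at_z('side',(331,196),.04)[:2],(-.035,.035,-.05,.05,.075)))
tm=masks('teal_cupboard'); am=masks('amber_cupboard')
occ={c:car.get(c,False)|am.get(c,False) for c in tm}
t,f=fitbox(tm,at_z('side',(250,173),.08)[:2],(-.112,.09,-.09,.09,.14),occ); print('teal',t,f)
a,f=fitbox(am,at_z('side',(202,272),.08)[:2],(-.112,.09,-.09,.09,.14)); print('amber',a,f)
c,n=np.cos(t[2]),np.sin(t[2])
w=lambda x,y:(t[0]+c*x-n*y,t[1]+n*x+c*y)
print('dot top predicted',w(-.105,-.062),proj('side',[*w(-.105,-.062),.14]),proj('scene',[*w(-.105,-.062),.14]))
print('corners',[ (proj('side',p).round(),proj('scene',p).round()) for p in box(t,-.112,.09,-.09,.09,.14)[1::2]])
for nme,px in dict(squash=((297,122),(195,160),.07),jar=((255,412),(416,318),.05),pencup=((182,403),(380,343),.05)).items():
    print(nme,at_z('side',px[0],px[2]),at_z('scene',px[1],px[2]))
E
```

```text
carton_center scene 0.88 1083
carton_center side 0.91 1280
carton (array([ 0.4785, -0.2023,  0.0849]), np.float64(0.11577611431052837))
teal_cupboard scene 0.83 5743
teal_cupboard side 0.62 7140
amber_cupboard scene 0.68 8850
amber_cupboard side 0.93 10293
teal [ 0.7059 -0.173  -0.0646] 0.0986119526325584
amber [0.7002 0.1478 0.0077] 0.07744642118075751
dot top predicted (np.float64(0.5970777627305817), np.float64(-0.22805605214171387)) [292.3669 149.4281] [235.9657 166.1256]
corners [(array([299., 144.]), array([234., 161.])), (array([273., 190.]), array([261., 192.])), (array([228., 125.]), array([170., 179.])), (array([196., 167.]), array([191., 214.]))]
squash [ 0.6392 -0.4285  0.07  ] [ 0.6478 -0.4302  0.07  ]
jar [0.4794 0.387  0.05  ] [0.4849 0.4165 0.05  ]
pencup [0.6139 0.4163 0.05  ] [0.6002 0.4216 0.05  ]
```

View pics/side1.png

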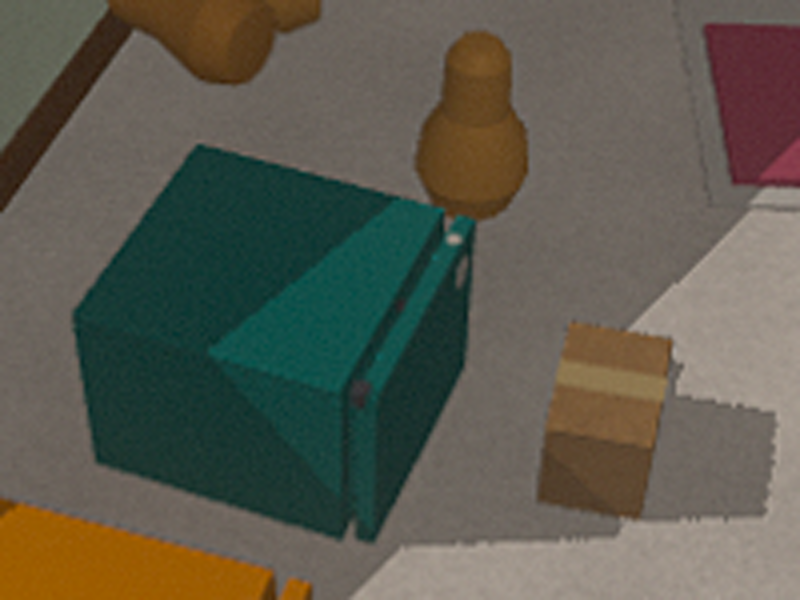

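The crop agrees with the fit: the door's free corner is at about (298.7,145.5) against a predicted (299,144), and the top dot at (293.5,150) against (292.4,149.4). Both cupboards pass the size check. I'll push the carton to the right with two part-open fingers lined up along its left face.

Emit:
apply_moves(moves=[[0.9,-0.9,0,0,0,-0.4,0.46],[0.9,-0.9,0,0,0,-0.4,0.46],[0.9,-0.9,0,0,0,-0.4,0.46],[0.9,-0.9,0,0,0,-0.4,0.46],[0.9,-0.9,0,0,0,-0.4,0.46],[0.9,-0.9,0,0,0,-0.4,0.46],[0.9,-0.9,0,0,0,-0.4,0.46],[0.9,-0.9,0,0,0,-0.4,0.46]])

```text
time_s: 2.2
tool_pos: [0.2954, -0.408, 0.2227]
tool_rot: [180.0, 0.1, 49.4]
force: [0.1, -0.5, 0.3]
grip_width: 0.0411
grasp_force: 0.0
```

Emit:
apply_moves(moves=[[1,-0.15,0,0,0,-0.4,0.46],[1,-0.15,0,0,0,-0.4,0.46],[1,-0.15,0,0,0,-0.4,0.46],[1,-0.15,0,0,0,-0.4,0.46],[1,-0.15,0,0,0,-0.4,0.46],[1,-0.15,0,0,0,-0.4,0.46],[1,-0.15,0,0,0,-0.4,0.46]])

```text
time_s: 2.9
tool_pos: [0.4024, -0.2376, 0.2224]
tool_rot: [-180.0, 0.0, 83.6]
force: [-0.6, -0.4, -0.1]
grip_width: 0.0401
grasp_force: 0.0
```

Emit:
apply_moves(moves=[[0.74,0.3,0,0,0,-0.03,0.46],[0.74,0.3,0,0,0,-0.03,0.46],[0.74,0.3,0,0,0,-0.03,0.46],[0.74,0.3,0,0,0,-0.03,0.46],[0.74,0.3,0.3,0,0,-0.03,0.46],[0.74,0.3,0.5,0,0,-0.03,0.46],[0.74,0.3,0.7,0,0,-0.03,0.46],[0.74,0.3,0.85,0,0,-0.03,0.46],[0.74,0.3,0.93,0,0,-0.03,0.46],[0.74,0.3,0.93,0,0,-0.03,0.46]])

```text
time_s: 3.9
tool_pos: [0.476, -0.0967, 0.0337]
tool_rot: [-179.7, -0.1, 86.2]
force: [-0.1, 0.8, 0.6]
grip_width: 0.0401
grasp_force: 0.0
```

```bash
python3 - <<'E'
from h import *
im=viewer.read_camera('side')
cv2.imwrite('pics/side2.png',cv2.resize(im[90:240,180:380,::-1],(800,600),interpolation=cv2.INTER_CUBIC))
E
```

```text
(no output)
```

View pics/side2.png

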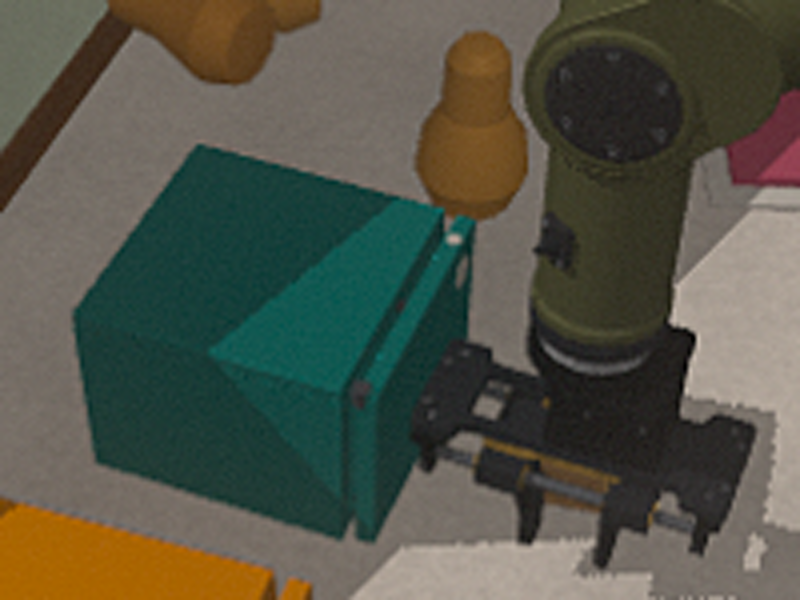

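The side crop shows the hand behind the carton with a small gap between the gripper body and the door. The fingers, at about (530,530) and (605,545) in the crop, stand left of the carton. I'll push slowly, starting with a slight shift away from the door.

Emit:
apply_moves(moves=[[-0.05,-0.03,0,0,0,0,0.46],[-0.12,-0.03,0,0,0,0,0.46],[-0.17,-0.03,0,0,0,0,0.46],[-0.22,-0.03,0,0,0,0,0.46],[-0.27,-0.03,0,0,0,0,0.46],[-0.32,-0.03,0,0,0,0,0.46],[-0.37,-0.03,0,0,0,0,0.46],[-0.42,-0.03,0,0,0,0,0.46],[-0.47,-0.03,0,0,0,0,0.46],[-0.52,-0.03,0,0,0,0,0.46]])

```text
time_s: 4.95
tool_pos: [0.4661, -0.1984, 0.0364]
tool_rot: [-180.0, -0.0, 86.5]
force: [-0.7, 4.4, 2.9]
grip_width: 0.04
grasp_force: 2.3
```

Emit:
apply_moves(moves=[[-0.05,0,0,0,0,0,0.46],[-0.1,0,0,0,0,0,0.46],[-0.15,0,0,0,0,0,0.46],[-0.2,0,0,0,0,0,0.46],[-0.25,0,0,0,0,0,0.46],[-0.3,0,0,0,0,0,0.46],[-0.34,0,0,0,0,0,0.46],[-0.34,0,0,0,0,0,0.46]])

```text
time_s: 5.75
tool_pos: [0.4616, -0.2683, 0.0364]
tool_rot: [-180.0, 0.1, 86.3]
force: [0.5, 0.0, -0.6]
grip_width: 0.0398
grasp_force: 0.0
```

```bash
python3 - <<'E'
from fit import *
np.set_printoptions(precision=4,suppress=True)
for c in ['scene','side']: im=viewer.read_camera(c)
cv2.imwrite('pics/side3.png',im[...,::-1])
car=masks('carton_center')
for c in car: print(c,at_z(c,np.argwhere(car[c]).mean(0)[::-1],.045))
E
```

```text
carton_center scene 0.6 388
carton_center side 0.88 396
scene [ 0.4871 -0.2778  0.045 ]
side [ 0.4627 -0.2755  0.045 ]
```

View pics/side3.png

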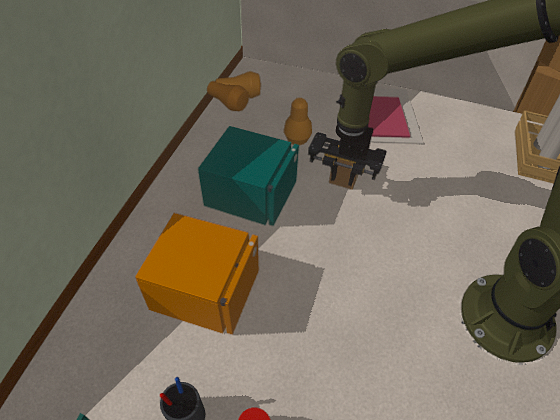

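The side picture shows the carton pushed past the cupboard's free edge, at about (343,172), with everything else in place. I'll back off, rise and measure.

Emit:
apply_moves(moves=[[0.2,0,0,0,0,0,0.46],[0.2,0,-0.2,0,0,0,0.46],[0.2,0,-0.45,0,0,0,0.2],[0.2,0,-0.7,0,0,0,0],[0.2,0,-0.9,0,0,0,0],[0.2,0,-0.9,0,0,0.1,0],[0.2,0,-0.9,0,0,0.2,0],[0.2,0,-0.9,0,0,0.3,0],[0.2,0,-0.9,0,0,0.4,0],[0.2,0,-0.9,0,0,0.5,0],[0.2,0,-0.9,0,0,0.6,0],[0.2,0,-0.9,0,0,0.7,0],[0.2,0,-0.9,0,0,0.8,0],[0.2,0,-0.9,0,0,0.9,0],[0.2,0,-0.9,0,0,0.9,0]])

```text
time_s: 7.45
tool_pos: [0.4645, -0.2259, 0.2165]
tool_rot: [180.0, 0.0, 9.1]
force: [0.5, -0.4, 0.1]
grip_width: -0.0
grasp_force: 0.0
```

```bash
python3 - <<'E'
from fit import *
np.set_printoptions(precision=4,suppress=True)
for c in ['scene','side']: im=viewer.read_camera(c)
cv2.imwrite('pics/side4.png',im[...,::-1])
car=masks('carton_center')
for c in car: print(c,at_z(c,np.argwhere(car[c]).mean(0)[::-1],.045))
print('carton',fitbox(car,(.465,-.325),(-.035,.035,-.05,.05,.075)))
for c in ['scene','side']:
    for b in boxes_of(c,'teal_press')[:2]:
        print(c,b['conf'],b['location'],at_z(c,b['location'],.115))
print(proj('side',(.590,-.2276,.115)),proj('scene',(.590,-.2276,.115)))
E
```

```text
carton_center scene 0.95 881
carton_center side 0.68 1153
scene [ 0.4681 -0.3177  0.045 ]
side [ 0.4619 -0.3179  0.045 ]
carton (array([ 0.4622, -0.3297, -0.0449]), np.float64(0.1417574964383823))
scene 0.96 [256.5, 189.7] [ 0.5881 -0.1224  0.115 ]
side 0.61 [284.4, 184.3] [ 0.5857 -0.126   0.115 ]
[294.4874 157.414 ] [238.4901 172.5097]
```

View pics/side4.png

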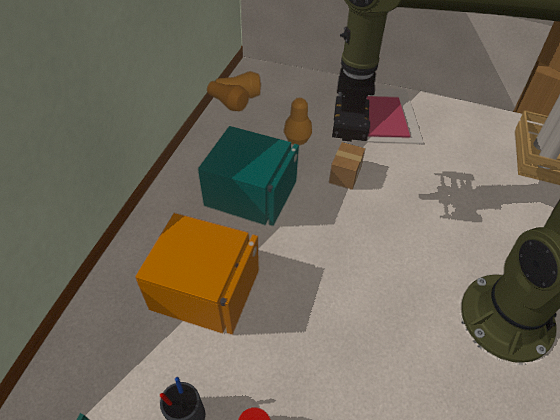

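The carton now sits around (347,165) in the side picture. Its fit gives y = -0.17 in the cupboard's frame, past the -0.13 limit and upright. Next I'll take the closed fingers to the front of the dot.

Emit:
apply_moves(moves=[[0.15,0.04,0,0,0,0.07,0],[0.31,0.04,0,0,0,0.15,0],[0.31,0.04,0.2,0,0,0.15,0],[0.31,0.04,0.4,0,0,0.15,0],[0.31,0.04,0.56,0,0,0.15,0],[0.31,0.04,0.56,0,0,0.15,0],[0.31,0.04,0.56,0,0,0.15,0]])

```text
time_s: 8.45
tool_pos: [0.5273, -0.224, 0.1049]
tool_rot: [-180.0, 0.0, -3.8]
force: [0.1, -0.1, 0.3]
grip_width: 0.0003
grasp_force: 0.0
```

```bash
python3 - <<'E'
from h import *
im=viewer.read_camera('side')
cv2.imwrite('pics/side5.png',cv2.resize(im[90:240,180:380,::-1],(800,600),interpolation=cv2.INTER_CUBIC))
E
```

```text
(no output)
```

View pics/side5.png

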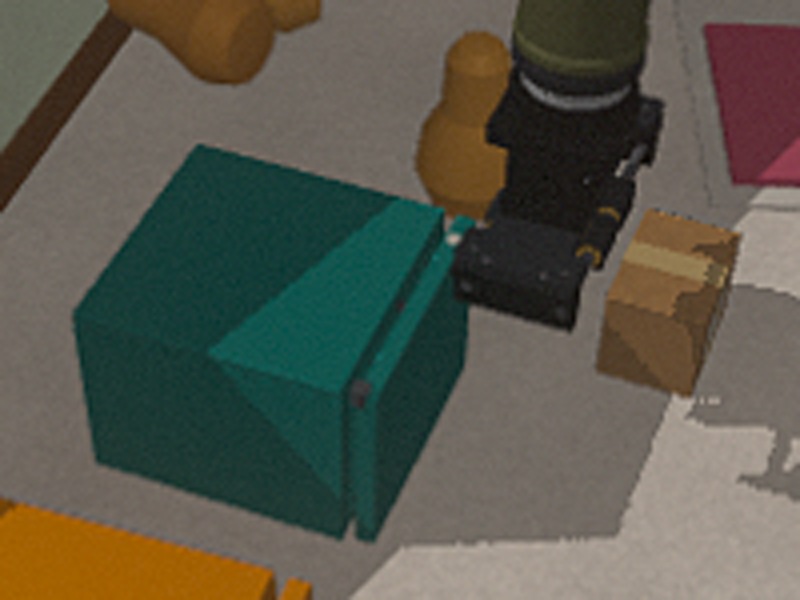

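The hand is in front of the dot, with the gripper body above door height and the carton clear to its right. I'll approach slowly.

Emit:
apply_moves(moves=[[0.05,0,0,0,0,0,0],[0.1,0,0,0,0,0,0],[0.15,0,0,0,0,0,0],[0.19,0,0,0,0,0,0],[0.2,0,0,0,0,0,0],[0.2,0,0,0,0,0,0]])

```text
time_s: 9.1
tool_pos: [0.5674, -0.2264, 0.1043]
tool_rot: [-180.0, 0.0, -3.8]
force: [-0.0, 0.2, -0.5]
grip_width: 0.0004
grasp_force: 0.0
```

Emit:
apply_moves(moves=[[0.01,0,0,0,0,0,0],[0.02,0,0,0,0,0,0],[0.03,0,0,0,0,0,0],[0.03,0,0,0,0,0,0]])

```text
time_s: 9.5
tool_pos: [0.5732, -0.2271, 0.1046]
tool_rot: [180.0, -0.0, -3.8]
force: [-0.2, -0.1, -0.6]
grip_width: 0.0008
grasp_force: 0.0
```

Emit:
apply_moves(moves=[[0.01,0,0,0,0,0,0],[0.02,0,0,0,0,0,0],[0.02,0,0,0,0,0,0]])

```text
time_s: 9.8
tool_pos: [0.5768, -0.2274, 0.1045]
tool_rot: [180.0, 0.0, -3.8]
force: [-1.7, -0.2, -0.0]
grip_width: 0.0003
grasp_force: 0.6
```

Emit:
apply_moves(moves=[[0.01,0,0,0,0,0,0],[0.02,0,0,0,0,0,0],[0.02,0,0,0,0,0,0]])

```text
time_s: 10.1
tool_pos: [0.5816, -0.2278, 0.1045]
tool_rot: [180.0, -0.1, -3.8]
force: [0.5, -0.1, 0.2]
grip_width: 0.0005
grasp_force: 0.0
```

Emit:
apply_moves(moves=[[0,0,0,0,0,0,0]])

```text
time_s: 10.2
tool_pos: [0.5802, -0.2274, 0.1044]
tool_rot: [-180.0, 0.1, -3.8]
force: [-8.1, 1.0, 5.1]
grip_width: 0.0006
grasp_force: 3.6
```

```bash
python3 - <<'E'
from h import *
im=viewer.read_camera('side'); print(env.get_obs()['force'],env.get_obs()['tool_pos'])
cv2.imwrite('pics/side6.png',cv2.resize(im[120:195,250:350,::-1],(800,600),interpolation=cv2.INTER_CUBIC))
E
```

```text
[-7.47385105  0.66729494  5.22616871] [ 0.57926667 -0.22733812  0.10436362]
```

View pics/side6.png

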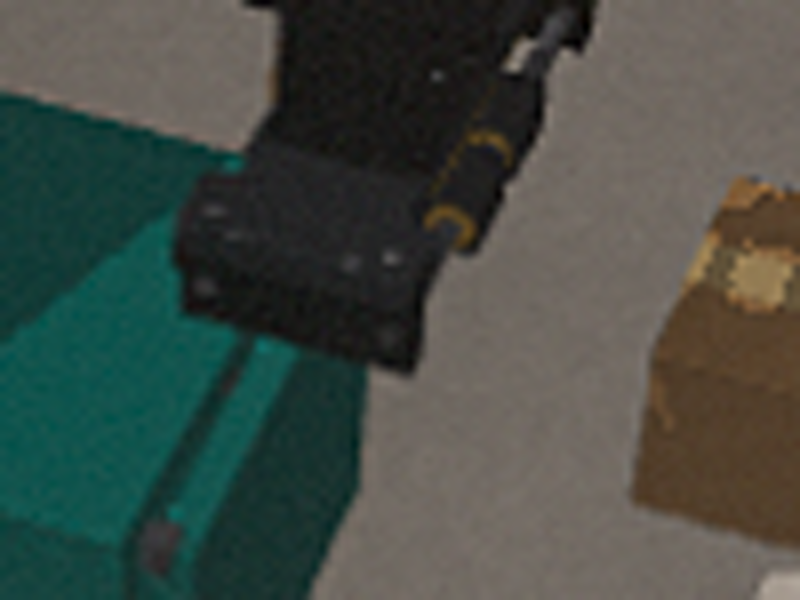

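The fingers bear on the door at about 8 N. One small extra push should confirm a hard bottom.

Emit:
apply_moves(moves=[[0.005,0,0,0,0,0,0],[0.01,0,0,0,0,0,0],[0.01,0,0,0,0,0,0]])

```text
time_s: 10.55
tool_pos: [0.5806, -0.2275, 0.1043]
tool_rot: [-180.0, 0.3, -3.8]
force: [-8.7, 1.4, 5.2]
grip_width: 0.0003
grasp_force: 4.4
```

The force is above the 4–5 N spring load with little further travel, so the door is at the bottom. Drawing back.

Emit:
apply_moves(moves=[[-0.05,0,0,0,0,0,0],[-0.2,0,0,0,0,0,0],[-0.4,0,0,0,0,0,0],[-0.6,0,0,0,0,0,0],[-0.75,0,0,0,0,0,0],[-0.75,0,0,0,0,0,0],[-0.75,0,-0.2,0,0,0,0],[-0.75,0,-0.4,0,0,0,0],[-0.75,0,-0.5,0,0,0,0],[-0.75,0,-0.5,0,0,0,0]])

```text
time_s: 11.55
tool_pos: [0.4367, -0.2187, 0.2084]
tool_rot: [179.8, -0.5, -3.8]
force: [0.6, -0.1, -0.5]
grip_width: 0.0003
grasp_force: 0.0
```

```bash
python3 - <<'E'
from fit import *
for c in ['scene','side']: im=viewer.read_camera(c)
cv2.imwrite('pics/side7.png',im[...,::-1])
car=masks('carton_center'); print('carton',fitbox(car,(.465,-.325),(-.035,.035,-.05,.05,.075)))
E
```

```text
carton_center scene 0.97 651
carton_center side 0.68 1068
carton (array([ 0.46323985, -0.32995582, -0.01406388]), np.float64(0.45286574540873736))
```

View pics/side7.png

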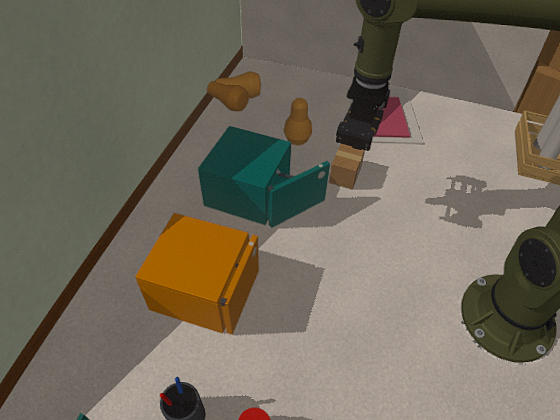

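The teal door stands ajar, with its tip at about (328,163) clear of the carton at (347,167). The amber door is shut and the bystanders are in place. I'll check the angle, then hand in.

```bash
python3 - <<'E'
from h import *
t=at_z('side',(328,163),.14); h=np.array([.7059-.1118+.0057,-.173+.0072+.088])
ang=np.arctan2(-(t-[*h,.14])[0],-(t-[*h,.14])[1])-0.0646; print(t,ang)
print(env.get_obs()['force'])
if ang>0.48: print(env.sign_off())
E
```

```text
[ 0.49859518 -0.20886062  0.14      ] 0.5929574611792123
[-0.23774942 -0.45220061 -0.03549334]
the job is handed in; nothing more can be done
None
```

The job is handed in: the carton is about 170 mm to the right of the teal cupboard's middle, the teal door is ajar at about 0.59 rad, the amber door looks shut, and the squash, jar and pen cup look undisturbed. The judge's verdict was not shown.

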